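# Present a painted test panel's bare end and clamp it

## Task

Get the painted steel test panel ready for its earth clip without picking it up: with the fingertips push it flat on the deck until it lies square against the steel fence and its bare steel end sticks out over the front lip, the line where the paint begins level with the lip. Then push the red handle of the toggle clamp over and fully down, so that the rubber foot holds the panel there. Never lift or tip the panel, and leave the other things alone.

Things in the scene. Friction and masses are not known exactly. Their poses are not given: they have to be found in the camera images.
- stage: fixed stage: dark grey metal deck 160 x 160 mm, top 40 mm above the desk, on a smaller riser. Origin: centre of its underside, on the desk. Its -x side, roughly towards the robot, is the front lip (x = -80 mm). A steel fence 10 mm wide, 8 mm high runs along x on the deck; its guiding face, at y = +12 mm, looks to -y, where the panel lies. The toggle clamp stands behind the fence (+y)
- lip (a point): point on the upper front edge of the deck (stage x = -80, y = -18, z = 40 mm), axes as the stage: where the middle of the paint line belongs
- panel: loose flat steel test panel, 110 (its x) x 60 (its y) x 6 mm, about 0.3 kg, painted blue but for a bare steel band 20 mm wide across its -x end. Origin: centre of its underside. It starts flat on the deck, bare end towards the lip but behind it, a little askew and off the fence. In its right place the origin is at stage x = -45, y = -18 mm
- paint_line (a point): middle of the line on the panel's upper face where bare steel meets paint (panel x = -35, y = 0, z = 6 mm), axes as the panel
- clamp_handle (a joint): angle of the red clamp handle about its pivot (axis along stage x): 0 open, the handle rising 60 degrees above level and leaning to stage +y, away from the panel; grows as it is pushed over to +y and down; 1.047 rad (end stop) is shut, the handle level and pointing to stage +y. It stays where left (2 to 5 N moves its end) and locks shut, the foot then pressing with 9 N
- handle_end (a point): outer end of the red handle on its centre line, 104 mm from the handle pivot; the red grip is 16 mm wide, 14 mm thick and covers the last 72 mm
- clamp_arm: steel clamp arm, driven by the handle through a toggle link. Origin: its pivot, 66 mm above the desk, 32 mm nearer the fence than the handle's pivot. Open it stands upright, its top 54 mm above its pivot; shut it lies level over the fence and its rubber foot presses on the panel 20 mm inside the fence, 30 mm behind the lip
- gauge: slim black hand-held coating thickness gauge, 59 x 187 x 24 mm, lying on the desk right of the stage; origin: centre of its underside. Bystander
- jar: glass sample jar with red cap, 38 mm wide and 50 mm high, on the desk left of the stage, behind the clamp; origin: centre of its underside. Bystander
- dish: shallow glass dish with coated chips, 60 mm wide, 13 mm high, on the desk close in front, right half, of the stage; origin: centre of its underside. Bystander
- ref_plate: small ground steel plate, 38 x 58 x 7 mm, on the desk at the left front of the stage; origin: centre of its underside. Bystander
- handle_pivot (a point): pivot of the clamp handle, fixed on the stage at stage x = -50, y = +70 mm, 78 mm above the desk
There are look-alikes about, which are no part of the job. Of the things that look like the panel, the larger one is meant.

How it is judged:
By the outcome, as a careful person would: the job done as asked, in the order asked, and still so for the second after the job is handed in, with the robot touching nothing.
It also fails if it takes over 50 s, if anything falls off the work surface, if the arm or the gripper's body presses on something with over 40 N, if the wrist force passes 120 N, or if a joint passes its speed limit or range.

## Robot

A 6-joint arm with a two-finger parallel gripper is mounted at the origin on the work surface; the furniture and walls round the work are solid. World frame = base frame: x ahead of the robot, y to its left, z up, the work surface at z = 0. Lengths are in m, angles in rad, forces in N, time in s.
With the tool pointing down it reaches from about 0.25 to 0.775 m from the base axis. Payload 4 kg.
Tool frame: the origin (TCP) lies at the centre of the arm's flange, where the gripper is bolted on; the fingertips stand 199 mm ahead of it and the grasp point (between the pads) lies 180 mm ahead of it (robot.tcp_to_tips is the z of the fingertips in the tool frame, in m); z points along the fingers, y is the line along which they close (so a half turn about z gives the same grasp; the last joint's range is limited). The gripper opens to 94 mm and grips with 3 to 60 N. Pads are 16 mm wide; open, the fingers measure 119 mm over their backs; the gripper's body (75 mm by 177 mm) begins 78 mm behind the grasp point.
Start: joints at [-1.31, 0.087, 1.371, -0, 1.684, -0.103], TCP at [0.196, -0.514, 0.405] pointing down, gripper open.
Joint ranges: [-3.1, 3.1], [-0.76, 2.03], [0.27, 2.55], [-1.08, 4.22], [0.17, 2.65], [-2.57, 2.57]. Speed limits (rad/s): [2.79, 2.79, 3.14, 3.14, 3.14, 3.14].

## Interface

Orientations are given as [roll, pitch, yaw] about the fixed x, y, z axes, in that order (R = Rz(yaw) Ry(pitch) Rx(roll)).
In Python, from bench import robot gives the robot as it stands.
- The arm moves only by the tool play_rows, never from a script. Its arguments are lists of equal length, an entry for each row: "translation": the shift along the tool's x, y, z scaled (see below), a list of three; "twist": the turn, a rotation vector about the tool's x, y, z scaled (see below), a list of three; "gripper": the opening, from -1 (shut) to 1 (fully open). A call has 1 to 8 rows; each row shifts and turns the commanded pose from where the row before left it, along the tool's axes as they then stand; what a row does not reach is not made up. The controller multiplies each number of a shift by 0.04 m and each number of a turn by 0.1 rad. A row lasts 1/10 s, in which the tool goes at most 50 mm and 8.59 degrees, less where a joint would pass 70% of its speed; a pose out of reach is approached as far as the arm can. A call with a number of a shift or a turn outside -1 to 1 is refused whole. A call with a gripper value outside its range is refused whole. The fingers move at their own pace and stop on an object; the grip force is fixed at half the most. Time passes only in rows, so rows that do not move let the fingers close. It gives the time, the measured TCP pose, the force, the opening and the grip force at its end, in the units of the state.
- robot.get_obs(): the state, without advancing time (a new reading comes with each control period).
- robot.snapshot(name): name is "scene" or "side" or "wrist"; returns the picture (400x640x3 uint8, red, green, blue); there is no depth.
- robot.camera_model(name): a dict with "camera_matrix" (3x3 intrinsics, pixels), "k1" (the pictures are not rectified: a ray, as slopes to the right and down, at radius r is drawn at 1 + k1 r^2 times it, then the intrinsics apply), "rvec" (rotation vector, rad) and "tvec" (3), from world to camera coordinates, as OpenCV has them. Camera axes: x right, y down, z forward; pixel columns grow to the right and rows downward; lengths in m; the calibration is good to about 2 mm. A picture is of the moment at which its call begins: read the wrist's pose just before it. camera_model takes no time and is no camera call; for the wrist camera it gives the pose at the moment of the call.
- robot.close_job(): hands the job in; it is judged then, once.
Trained networks look in the newest picture that a camera, given by its name, has taken for a name from the list of things; names that differ only in an ending like _2 or _b are one class to them, and where a whole thing is asked for, a point or a joint stands for the part that bears it (a point fixed in the world has none). Each returns a list of dicts, best first, with "score" (0 to 1); they miss things now and then, are a little off and sometimes report something else, mostly with a low value. They report only what shows in the picture. A call takes as long as a camera call. They do not tell look-alikes from the thing itself.
- robot.recognise(name, camera): "centre" ([x, y, z] in m, in world coordinates, good to about 4 mm: the middle of the surface that is visible of it).
- robot.spot_point(name, camera): "centre" ([x, y, z] in m, in world coordinates, good to about 4 mm: a listed point, or the origin of a listed thing).
The state is a dict: "time": time; "joint_positions": joint angles; "qvel": joint speeds; "joint_torque": joint torques, N m; "tool_pos": TCP position; "ee_rot": TCP orientation; "wrist_force": force on the tool from outside, world axes, zero at the start; "wrist_torque": the same for the moment, N m; "width": finger opening in m; "finger_force": force on a finger pad.
Only numpy, scipy, OpenCV 4.12 (cv2) and the standard library are available. Lean on these libraries where they do the work, as an engineer would, in place of code of your own. Each camera call takes 0.05 s, during which the arm holds its last target. There are 200 camera calls.

## Working session

There is one attempt and no reset: what is moved stays moved. The work goes in short steps, Python scripts to look and compute and a tool call to move; the robot and the scene stay as the last step left them, time stands still between calls to the robot, and variables do not carry over. Pictures are saved under pics/ and viewed, at most 10 in all, crops included, and the job is handed in when it is done.

Besides the shell and the picture viewer there is one more tool, called after "Request:" by a JSON object that holds its "op" and its "data", one argument or row to a line. play_rows: Moves the arm, as the interface text tells. Its arguments: {"type":"object","properties":{"translation":{"type":"array","items":{"type":"array","items":{"type":"number","minimum":-1,"maximum":1}}},"twist":{"type":"array","items":{"type":"array","items":{"type":"number","minimum":-1,"maximum":1}}},"gripper":{"type":"array","items":{"type":"number"}}},"required":["translation","twist","gripper"]}

```bash
mkdir -p pics; ls; python3 - <<'E'
from bench import robot
import cv2
o=robot.get_obs(); print(o)
ims=[]
for n in ["scene","side"]:
    im=robot.snapshot(n); cv2.imwrite(f"pics/{n}0.png",im[:,:,::-1])
    for t in ["panel"]:
        print(n,t,[(d['score'],d['centre']) for d in robot.recognise(t,n)])
    for t in ["panel","paint_line","lip","handle_end","handle_pivot","stage","clamp_arm","gauge","jar","dish","ref_plate"]:
        print(n,t,[(round(d['score'],2),[round(float(v),4) for v in d['centre']]) for d in robot.spot_point(t,n)])
E
```

```text
pics
{'time': 0.0, 'joint_positions': array([-1.31008200e+00,  8.79402600e-02,  1.37223120e+00, -1.34436106e-05,
        1.68356986e+00, -1.03114526e-01]), 'qvel': array([ 0.00207039, -0.00093498,  0.00032289,  0.00040696, -0.00015259,
        0.00011249]), 'joint_torque': array([-6.25073335e-04, -3.40176666e+01, -3.02428901e+01,  7.18751061e-02,
        3.28796741e-02, -1.39007248e-04]), 'tool_pos': array([ 0.19567847, -0.51389742,  0.40352346]), 'ee_rot': array([-3.13945403e+00, -2.07874989e-04,  3.63827128e-01]), 'wrist_force': array([-0.29606399,  0.06176012,  0.18958865]), 'wrist_torque': array([ 0.00945324, -0.00708335, -0.01297959]), 'finger_force': 0.0, 'width': 0.09398839690759646}
scene panel [(0.95, [0.4679, -0.1907, 0.0051]), (0.76, [0.5005, 0.0136, 0.0481]), (0.28, [0.467, 0.0916, 0.0403])]
scene panel [(0.85, [0.4703, -0.1943, -0.0021]), (0.58, [0.508, 0.013, 0.0411])]
scene paint_line [(0.79, [0.446, -0.1766, 0.0053]), (0.78, [0.4749, 0.0249, 0.044])]
scene lip [(0.61, [0.4175, 0.0661, 0.0392])]
scene handle_end [(0.78, [0.4823, 0.1927, 0.1712])]
scene handle_pivot [(0
[... 431 characters left out ...]
226])]
side panel [(0.88, [0.5079, 0.0154, 0.0409]), (0.56, [0.469, -0.1939, -0.003])]
side paint_line [(0.8, [0.4709, 0.0285, 0.0452]), (0.72, [0.4517, -0.1771, 0.003]), (0.49, [0.465, 0.1385, 0.0816])]
side lip [(0.67, [0.4182, 0.0612, 0.0398])]
side handle_end [(0.8, [0.4839, 0.1909, 0.1726]), (0.39, [0.3711, 0.0233, 0.0038])]
side handle_pivot [(0.65, [0.4658, 0.1404, 0.08])]
side stage [(0.72, [0.5013, 0.0585, -0.0034])]
side clamp_arm [(0.68, [0.4166, 0.0611, 0.0413]), (0.45, [0.4557, 0.1075, 0.0661])]
side gauge [(0.88, [0.4537, -0.0768, -0.0009])]
side jar [(0.77, [0.5398, 0.1722, 0.0012])]
side dish [(0.88, [0.3727, 0.0239, 0.0005])]
side ref_plate [(0.82, [0.412, 0.1784, -0.0008])]
```

View pics/scene0.png

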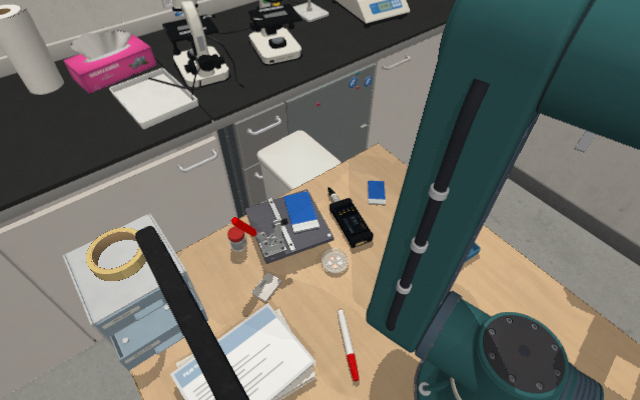

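View pics/side0.png

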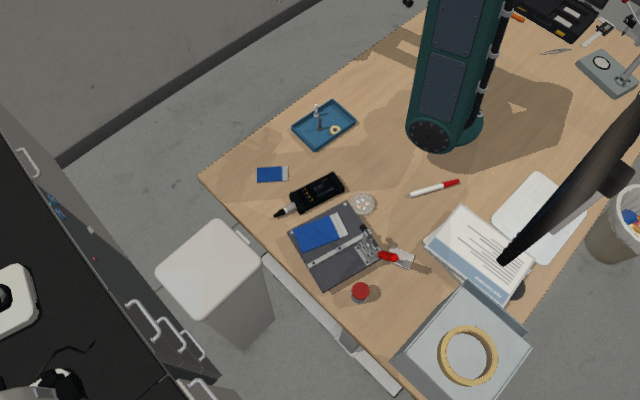

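Scene: the stage sits at about px (290,225) in the scene view, with the panel (blue, white band) at (300,210). The small look-alike on the desk is at (376,192). The gauge is at (350,220), the dish at (335,262), the jar at (237,237), and the red handle at (243,226) leans up over the jar. The side view agrees.

```bash
cat > h.py <<'E'
import numpy as np, cv2
from scipy.spatial.transform import Rotation as Ro
from bench import robot
def cam(n):
    c=robot.camera_model(n); R=cv2.Rodrigues(np.array(c['rvec'],float))[0]; t=np.array(c['tvec'],float).ravel()
    return np.array(c['camera_matrix']),c['k1'],R,t
def proj(n,P):
    K,k,R,t=cam(n); c=np.atleast_2d(P)@R.T+t; s=c[:,:2]/c[:,2:]; s=s*(1+k*(s**2).sum(1,keepdims=True))
    return s*[K[0,0],K[1,1]]+[K[0,2],K[1,2]]
def unproj(model,uv,z):
    K,k,R,t=model; d=(np.atleast_2d(uv)-[K[0,2],K[1,2]])/[K[0,0],K[1,1]]; s=d.copy()
    for _ in range(20): s=d/(1+k*(s**2).sum(1,keepdims=True))
    r=np.c_[s,np.ones(len(s))]@R; C=-R.T@t
    return C+r*((z-C[2])/r[:,2])[:,None]
def state():
    o=robot.get_obs(); R=Ro.from_euler('xyz',o['ee_rot']); return o,R,o['tool_pos']+R.as_matrix()@[0,0,.199]
def go(tip,yaw):
    """rotation about tip z units first, then tool-frame shift units (yaw after rotation) ; tool down"""
    o,R,t=state(); Rt=Ro.from_euler('xyz',[np.pi,0,yaw])
    tcp=np.array(tip)+[0,0,.199]
    print('rot units',((R.inv()*Rt).as_rotvec()/.1).round(2),'shift AFTER rot',(Rt.inv().apply(tcp-o['tool_pos'])/.04).round(3),'shift BEFORE rot',(R.inv().apply(tcp-o['tool_pos'])/.04).round(3))
E
python3 - <<'E'
from h import *
K,k,R,t=cam('wrist'); o,Rt,tip=state(); C=-R.T@t
print(K,k,'cam in tool',Rt.inv().apply(C-o['tool_pos']),'axis',Rt.inv().apply(R[2]),'right',Rt.inv().apply(R[0]))
go([0.44,0.02,0.24],1.34)
E
```

```text
[[279.83370071   0.         319.25003244]
 [  0.         279.83370071 197.96791817]
 [  0.           0.           1.        ]] -0.012749761512850316 cam in tool [ 0.07012738 -0.00127899  0.02041254] axis [-2.41821839e-01  3.13167017e-04  9.70320617e-01] right [-4.81531870e-04  9.99999786e-01 -4.42752493e-04]
rot units [ 0.    0.   -9.76] shift AFTER rot [14.393  2.892 -0.857] shift BEFORE rot [ 10.458 -10.303  -0.858]
```

Request:
{"op": "play_rows", "data": {
  "translation": [
    [0.72,-0.64,-0.1],
    [0.72,-0.64,-0.1],
    [0.72,-0.64,-0.1],
    [0.72,-0.64,-0.1],
    [0.72,-0.64,-0.1],
    [0.72,-0.64,-0.1],
    [0.72,-0.64,-0.1],
    [0.72,-0.64,-0.1]
  ],
  "twist": [
    [0,0,0],
    [0,0,0],
    [0,0,0],
    [0,0,0],
    [0,0,0],
    [0,0,0],
    [0,0,0],
    [0,0,0]
  ],
  "gripper": [0.4,0.4,0.4,0.4,0.4,0.4,0.4,0.4]
}}

```text
time: 2.1
tool_pos: [0.3385, -0.2391, 0.4371]
ee_rot: [3.141, -0.0, 0.363]
wrist_force: [1.4, -1.0, 0.2]
width: 0.0657
finger_force: 0.0
```

Request:
{"op": "play_rows", "data": {
  "translation": [
    [0.72,-0.64,0],
    [0.72,-0.64,0],
    [0.72,-0.64,0],
    [0.72,-0.64,0],
    [0.72,-0.64,0],
    [0.72,-0.64,0],
    [0.72,-0.64,0],
    [0.72,-0.64,0]
  ],
  "twist": [
    [0,0,0],
    [0,0,0],
    [0,0,0],
    [0,0,0],
    [0,0,0],
    [0,0,0],
    [0,0,0],
    [0,0,0]
  ],
  "gripper": [0.4,0.4,0.4,0.4,0.4,0.4,0.4,0.4]
}}

```text
time: 2.9
tool_pos: [0.481, 0.0344, 0.4369]
ee_rot: [3.141, -0.001, 0.364]
wrist_force: [0.5, -1.1, 0.7]
width: 0.0658
finger_force: 0.0
```

Request:
{"op": "play_rows", "data": {
  "translation": [
    [0,0,0],
    [0,0,0],
    [0,0,0],
    [0,0,0],
    [0,0,0],
    [0,0,0],
    [0,0,0],
    [0,0,0]
  ],
  "twist": [
    [0,0,-1],
    [0,0,-1],
    [0,0,-1],
    [0,0,-1],
    [0,0,-1],
    [0,0,-1],
    [0,0,-1],
    [0,0,-1]
  ],
  "gripper": [0.4,0.4,0.4,0.4,0.4,0.4,0.4,0.4]
}}

```text
time: 3.7
tool_pos: [0.4805, 0.0328, 0.4367]
ee_rot: [3.141, 0.0, 1.168]
wrist_force: [0.3, -0.2, 0.4]
width: 0.0659
finger_force: 0.0
```

Request:
{"op": "play_rows", "data": {
  "translation": [
    [0,0,0],
    [0,0,0],
    [0,0,0]
  ],
  "twist": [
    [0,0,-1],
    [0,0,-0.76],
    [0,0,0]
  ],
  "gripper": [0.4,0.4,0.4]
}}

```text
time: 4.0
tool_pos: [0.4805, 0.0328, 0.4367]
ee_rot: [3.141, 0.0, 1.34]
wrist_force: [-0.3, -1.0, 0.8]
width: 0.0658
finger_force: 0.0
```

```bash
python3 - <<'E'
from h import *
o,R,tip=state(); print(o['tool_pos'],o['ee_rot'],o['joint_positions'],o['width'],o['time'])
m=cam('wrist'); im=robot.snapshot('wrist'); cv2.imwrite('pics/w1.png',im[:,:,::-1]); np.save('w1.npy',np.array(m,dtype=object),allow_pickle=True)
for t in ["panel","paint_line","lip","handle_end","handle_pivot","stage","clamp_arm"]:
    print(t,[(round(d['score'],2),[round(float(v),4) for v in d['centre']]) for d in robot.spot_point(t,'wrist')])
E
```

```text
[0.48053995 0.03276976 0.43672548] [3.14143581e+00 5.33209104e-05 1.33964131e+00] [-4.96696228e-02 -6.99810487e-02  1.46616545e+00 -8.19987691e-05
  1.74526361e+00  1.81471155e-01] 0.06580315945726391 4.0
panel [(0.76, [0.5075, 0.0158, 0.0436]), (0.57, [0.4686, -0.1942, -0.0003]), (0.3, [0.481, 0.1919, 0.1695])]
paint_line [(0.91, [0.4729, 0.0315, 0.044])]
lip [(0.72, [0.4171, 0.058, 0.0405])]
handle_end [(0.95, [0.4834, 0.1929, 0.1646])]
handle_pivot [(0.93, [0.4687, 0.1403, 0.0802])]
stage [(0.93, [0.5008, 0.0566, -0.0043])]
clamp_arm [(0.77, [0.4603, 0.1055, 0.0661]), (0.23, [0.4814, 0.1911, 0.1673])]
```

View pics/w1.png

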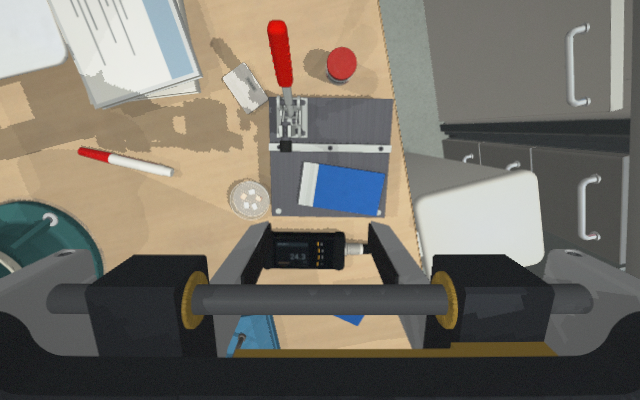

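Wrist view: the deck spans about (268,95) to (393,216). The fence runs along row ~148, the panel quad is about (303,162)-(387,171)-(380,216)-(299,206), and the handle runs (276,25)-(288,85). I'll enlarge this and extract the edges.

```bash
cat > pan.py <<'E'
from h import *
def blue(im,m,lo=(100,120,60),name=None):
    hsv=cv2.cvtColor(im,cv2.COLOR_RGB2HSV); k=cv2.inRange(hsv,lo,(130,255,255))
    n,l,s,c=cv2.connectedComponentsWithStats(k)
    best=None
    for i in range(1,n):
        P=unproj(m,c[i],.046)[0]
        if s[i,4]>200 and abs(P[0]-.48)<.08 and abs(P[1]-.03)<.05: best=i if best is None or s[i,4]>s[best,4] else best
    cn=max(cv2.findContours((l==best).astype('uint8'),cv2.RETR_EXTERNAL,cv2.CHAIN_APPROX_NONE)[0],key=cv2.contourArea)
    W=unproj(m,cn[:,0].astype(float),.046)[:,:2]
    r=cv2.minAreaRect((W*1000).astype('float32')); b=cv2.boxPoints(r)
    return r,b
E
python3 - <<'E'
from pan import *
im=cv2.imread('pics/w1.png')[:,:,::-1].copy(); m=np.load('w1.npy',allow_pickle=True); m=tuple(m)
r,b=blue(im,m); print(r,b)
c=cv2.resize(im[85:230,255:405],None,fx=4,fy=4,interpolation=cv2.INTER_CUBIC); cv2.imwrite('pics/w1c.png',c[:,:,::-1])
E
```

```text
((516.1181030273438, 13.830913543701172), (60.00566482543945, 89.15377044677734), 67.9984359741211) [[463.54758     2.7130032]
 [546.2086    -30.686846 ]
 [568.6886     24.948824 ]
 [486.0276     58.34867  ]]
```

View pics/w1c.png

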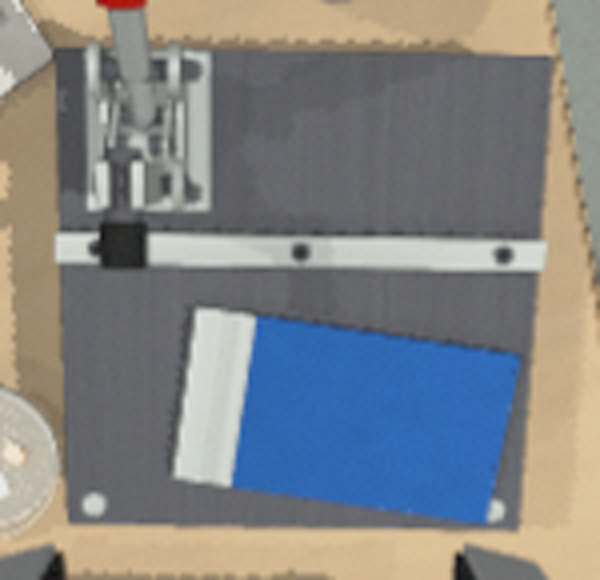

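Crop: deck corners are at about (56,48), (553,57), (518,529), (70,522). The fence face edge runs from (57,261) to (545,270). The panel's bare end is to the left (towards the lip), askew about 8°.

```bash
python3 - <<'E'
from pan import *
m=tuple(np.load('w1.npy',allow_pickle=True))
f=lambda a:(np.array(a)+.5)/4-.5+[255,85]
D=unproj(m,f([(56,48),(553,57),(518,529),(70,522)]),.04)[:,:2]*1e3
L=np.array([(-80,80),(80,80),(80,-80),(-80,-80)])
cl=L.mean(0);cd=D.mean(0); H=(L-cl).T@(D-cd); a=np.arctan2(H[0,1]-H[1,0],H[0,0]+H[1,1])
Rm=np.array([[np.cos(a),-np.sin(a)],[np.sin(a),np.cos(a)]]); o=cd
print('stage',o,a,np.degrees(a)); print('resid',(D-o)@Rm-L)
F=unproj(m,f([(57,261),(545,270)]),.048)[:,:2]*1e3; print('fence local',(F-o)@Rm)
F=unproj(m,f([(57,233),(545,242)]),.048)[:,:2]*1e3; print('fence back',(F-o)@Rm)
P=np.array([507.2,17.4]); print('panel local',(P-o)@Rm, 'yaw rel',-22-np.degrees(a))
for q in ([468.7,140.3],[483.4,192.9]): print((np.array(q)-o)@Rm)
E
```

```text
stage [500.35766664  58.76722764] -0.24684002508517774 -14.142891652284053
resid [[ 0.64318744 -0.91663615]
 [-0.87831474 -1.16667094]
 [-0.91968439  0.93154364]
 [ 1.15481169  1.15176345]]
fence local [[-79.45267329  12.57516845]
 [ 79.61172746  12.10781326]]
fence back [[-79.20546782  21.53926111]
 [ 78.92683577  21.09684946]]
panel local [ 16.74264731 -38.44149853] yaw rel -7.857108347715947
[-50.61990125  71.32619731]
[-49.21780355 125.9236709 ]
```

```bash
cat >> h.py <<'E'
S=np.array([.50036,.05877]); A=-.24684
RS=np.array([[np.cos(A),-np.sin(A)],[np.sin(A),np.cos(A)]])
def w(x,y,z): return np.r_[S+RS@[x/1e3,y/1e3],z/1e3]
def loc(p): return np.r_[RS.T@(np.array(p)[:2]-S)*1e3,p[2]*1e3]
E
python3 - <<'E'
from h import *
go(w(17,-92,100),A+np.pi/2); print(loc(state()[2]))
E
```

```text
rot units [0.   0.   0.15] shift AFTER rot [-1.549  0.745  3.442] shift BEFORE rot [-1.56   0.721  3.442]
[-12.80086601 -30.06905297 237.67781653]
```

Request:
{"op": "play_rows", "data": {
  "translation": [
    [-0.78,0.37,0.25],
    [-0.77,0.37,0.25],
    [0,0,0.95],
    [0,0,0.95],
    [0,0,0.9],
    [0,0,0.9],
    [0,0,0.68],
    [0,0,0]
  ],
  "twist": [
    [0,0,0.15],
    [0,0,0],
    [0,0,0],
    [0,0,0],
    [0,0,0],
    [0,0,0],
    [0,0,0],
    [0,0,0]
  ],
  "gripper": [0.4,0.4,0.4,0.4,0.4,0.4,0.4,0.4]
}}

```text
time: 5.2
tool_pos: [0.4929, -0.0342, 0.2369]
ee_rot: [-3.132, 0.001, 1.325]
wrist_force: [-0.8, -0.6, -0.0]
width: 0.0659
finger_force: 0.0
```

```bash
python3 - <<'E'
from h import *
print(loc(state()[2]),state()[0]['wrist_force'])
go(w(17,-56,42.5),A+np.pi/2)
E
```

```text
[ 13.48734145 -92.12172153  37.90512896] [-0.80977051 -0.55754243 -0.01856558]
rot units [-0.1   0.01  0.01] shift AFTER rot [ 0.899  0.039 -0.115] shift BEFORE rot [ 0.899  0.038 -0.116]
```

Request:
{"op": "play_rows", "data": {
  "translation": [
    [0,0,-0.12],
    [0,0,0]
  ],
  "twist": [
    [0,0,0],
    [0,0,0]
  ],
  "gripper": [0.4,0.4]
}}

```text
time: 5.4
tool_pos: [0.4959, -0.0347, 0.2494]
ee_rot: [3.136, -0.0, 1.325]
wrist_force: [0.2, -0.2, 0.2]
width: 0.0658
finger_force: 0.0
```

```bash
python3 - <<'E'
from h import *
print(loc(state()[2]),state()[0]['wrist_force'])
go(w(17,-56,42.5),A+np.pi/2)
E
```

```text
[ 19.6259018  -91.65365797  50.39338642] [ 0.22516307 -0.18388925  0.1806691 ]
rot units [ 0.06 -0.    0.01] shift AFTER rot [ 0.893 -0.038  0.197] shift BEFORE rot [ 0.893 -0.038  0.197]
```

Request:
{"op": "play_rows", "data": {
  "translation": [
    [0,0,0],
    [0,0,0]
  ],
  "twist": [
    [0,0,0],
    [0,0,0]
  ],
  "gripper": [0.4,0.4]
}}

```text
time: 5.6
tool_pos: [0.4952, -0.0346, 0.248]
ee_rot: [3.138, -0.0, 1.325]
wrist_force: [0.1, -0.7, -0.1]
width: 0.0659
finger_force: 0.0
```

```bash
python3 - <<'E'
from h import *
print(loc(state()[2]),state()[0]['wrist_force'])
go(w(17,-56,42.5),A+np.pi/2)
E
```

```text
[ 18.49557311 -91.72469873  49.0150954 ] [ 0.07889102 -0.65732892 -0.11638707]
rot units [ 0.03 -0.    0.01] shift AFTER rot [ 0.894 -0.021  0.163] shift BEFORE rot [ 0.894 -0.021  0.163]
```

Request:
{"op": "play_rows", "data": {
  "translation": [
    [0,0,0.06],
    [0,0,0.06],
    [0,0,0],
    [0.1,0,0],
    [0.1,0,0],
    [0.1,0,0],
    [0.1,0,0],
    [0.1,0,0]
  ],
  "twist": [
    [0,0,0],
    [0,0,0],
    [0,0,0],
    [0,0,0],
    [0,0,0],
    [0,0,0],
    [0,0,0],
    [0,0,0]
  ],
  "gripper": [0.4,0.4,0.4,0.4,0.4,0.4,0.4,0.4]
}}

```text
time: 6.4
tool_pos: [0.4998, -0.0148, 0.2415]
ee_rot: [3.141, 0.0, 1.325]
wrist_force: [1.0, -2.6, -0.5]
width: 0.0656
finger_force: 1.3
```

```bash
python3 - <<'E'
from h import *
print(loc(state()[2]),RS.T@state()[0]['wrist_force'][:2])
go(w(17,-56,42.5),A+np.pi/2)
E
```

```text
[ 17.48186014 -71.61856939  42.50812119] [ 1.58961334 -2.2881192 ]
rot units [0.   0.   0.01] shift AFTER rot [ 0.388 -0.01   0.   ] shift BEFORE rot [ 0.388 -0.01   0.   ]
```

Request:
{"op": "play_rows", "data": {
  "translation": [
    [0.08,0,0],
    [0.08,0,0],
    [0.08,0,0],
    [0.05,0,0],
    [0.05,0,0],
    [0.03,0,0],
    [0,0,0]
  ],
  "twist": [
    [0,0,0],
    [0,0,0],
    [0,0,0],
    [0,0,0],
    [0,0,0],
    [0,0,0],
    [0,0,0]
  ],
  "gripper": [0.4,0.4,0.4,0.4,0.4,0.4,0.4]
}}

```text
time: 7.1
tool_pos: [0.503, -0.0015, 0.2415]
ee_rot: [-3.141, 0.004, 1.325]
wrist_force: [-1.1, -5.5, 0.7]
width: 0.0658
finger_force: 3.1
```

```bash
python3 - <<'E'
from pan import *
o,R,t=state(); print(loc(t),RS.T@o['wrist_force'][:2])
m=cam('scene'); im=robot.snapshot('scene'); cv2.imwrite('pics/s2.png',im[:,:,::-1])
r,b=blue(im,m); print(r,[loc([*p/1e3,0])[:2].round(1) for p in b])
E
```

```text
[ 17.19423124 -58.56006274  42.49591793] [ 0.2598003  -5.63308326]
((517.3239135742188, 33.12434387207031), (58.75654983520508, 87.84577941894531), 75.84738159179688) [array([-21.2, -50.1]), array([ 66.6, -50.1]), array([66.6,  8.6]), array([-21.2,   8.7])]
```

Request:
{"op": "play_rows", "data": {
  "translation": [
    [-0.15,0,0],
    [-0.2,0,0],
    [0,0,-0.5],
    [0,0,-0.5],
    [0,0,-0.2],
    [0,0,0],
    [0,0,0],
    [0,0,0]
  ],
  "twist": [
    [0,0,0],
    [0,0,0],
    [0,0,0],
    [0,0,0],
    [0,0,0.9],
    [0,0,1],
    [0,0,1],
    [0,0,1]
  ],
  "gripper": [0.4,0.4,0.4,0.4,-0.36,-0.36,-0.36,-0.36]
}}

```text
time: 7.95
tool_pos: [0.4997, -0.0144, 0.2896]
ee_rot: [-3.141, -0.001, 0.931]
wrist_force: [0.3, -0.2, 0.4]
width: 0.0373
finger_force: 0.0
```

Request:
{"op": "play_rows", "data": {
  "translation": [
    [0,0,0],
    [0,0,0],
    [0,0,0],
    [0,0,0],
    [0,0,0],
    [0,0,0],
    [0,0,0],
    [0,0,0]
  ],
  "twist": [
    [0,0,1],
    [0,0,1],
    [0,0,1],
    [0,0,1],
    [0,0,1],
    [0,0,1],
    [0,0,1],
    [0,0,1]
  ],
  "gripper": [-0.36,-0.36,-0.36,-0.36,-0.36,-0.36,-0.36,-0.36]
}}

```text
time: 8.75
tool_pos: [0.4997, -0.0144, 0.2894]
ee_rot: [-3.14, -0.0, 0.13]
wrist_force: [-0.1, -0.4, 1.4]
width: 0.0302
finger_force: 0.0
```

Request:
{"op": "play_rows", "data": {
  "translation": [
    [0,0,0],
    [0,0,0],
    [0,0,0],
    [0,0,0],
    [0,0,0],
    [0,0,0]
  ],
  "twist": [
    [0,0,1],
    [0,0,1],
    [0,0,1],
    [0,0,0.8],
    [0,0,0],
    [0,0,0]
  ],
  "gripper": [-0.36,-0.36,-0.36,-0.36,-0.36,-0.36]
}}

```text
time: 9.35
tool_pos: [0.4997, -0.0144, 0.2895]
ee_rot: [-3.141, -0.0, -0.244]
wrist_force: [0.5, 0.2, -0.4]
width: 0.0305
finger_force: 0.0
```

```bash
python3 - <<'E'
from pan import *
o,R,t=state(); print(loc(t),o['width'])
go(w(95,-21,90),A); go(w(95,-21,42.5),A)
E
```

```text
[ 17.27659974 -70.96997642  90.45441753] 0.030520888549538976
rot units [-0.01 -0.    0.03] shift AFTER rot [ 1.943 -1.252  0.011] shift BEFORE rot [ 1.947 -1.246  0.012]
rot units [-0.01 -0.    0.03] shift AFTER rot [ 1.943 -1.252  1.199] shift BEFORE rot [ 1.947 -1.245  1.2  ]
```

Request:
{"op": "play_rows", "data": {
  "translation": [
    [0.5,-0.31,0],
    [0.5,-0.31,0],
    [0.5,-0.32,0],
    [0.44,-0.31,0],
    [0,0,0.3],
    [0,0,0.3],
    [0,0,0.3],
    [0,0,0.3]
  ],
  "twist": [
    [0,0,0.03],
    [0,0,0],
    [0,0,0],
    [0,0,0],
    [0,0,0],
    [0,0,0],
    [0,0,0],
    [0,0,0]
  ],
  "gripper": [-0.36,-0.36,-0.36,-0.36,-0.36,-0.36,-0.36,-0.36]
}}

```text
time: 10.15
tool_pos: [0.5862, 0.0148, 0.2397]
ee_rot: [3.141, 0.002, -0.248]
wrist_force: [-0.3, 0.3, -0.3]
width: 0.0302
finger_force: 0.0
```

```bash
python3 - <<'E'
from pan import *
o,R,t=state(); print(loc(t),o['width'],RS.T@o['wrist_force'][:2])
go(w(20,-21,42.5),A)
for n in ['side','wrist']:
    m=cam(n); im=robot.snapshot(n); cv2.imwrite(f'pics/{n}3.png',im[:,:,::-1])
    r,b=blue(im,m); print(n,r[1],[loc([*p/1e3,0])[:2].round(1) for p in b])
E
```

```text
[ 93.58435089 -21.71512041  40.71792983] 0.030169633856047068 [-0.34376007  0.26924319]
rot units [ 0.    0.02 -0.02] shift AFTER rot [-1.849 -0.016 -0.045] shift BEFORE rot [-1.849 -0.013 -0.041]
side (58.82199478149414, 66.26957702636719) [array([-19.7, -50.8]), array([ 46.6, -50.5]), array([46.4,  8.3]), array([-19.9,   8. ])]
wrist (58.917564392089844, 28.086931228637695) [array([  5.6, -47.9]), array([ 33.7, -48. ]), array([33.9, 10.9]), array([ 5.8, 11. ])]
```

Request:
{"op": "play_rows", "data": {
  "translation": [
    [-0.05,0,0],
    [-0.12,0,0],
    [-0.12,0,0],
    [-0.12,0,0],
    [-0.12,0,0],
    [-0.12,0,0],
    [-0.12,0,0],
    [-0.08,0,0]
  ],
  "twist": [
    [0,0,0],
    [0,0,0],
    [0,0,0],
    [0,0,0],
    [0,0,0],
    [0,0,0],
    [0,0,0],
    [0,0,0]
  ],
  "gripper": [-0.36,-0.36,-0.36,-0.36,-0.36,-0.36,-0.36,-0.36]
}}

```text
time: 11.05
tool_pos: [0.5543, 0.0235, 0.2421]
ee_rot: [-3.141, -0.002, -0.248]
wrist_force: [3.2, -1.0, 0.7]
width: 0.0298
finger_force: 1.5
```

```bash
python3 - <<'E'
from pan import *
o,R,t=state(); print(loc(t),o['width'],RS.T@o['wrist_force'][:2],o['wrist_force'][2])
go(w(20,-21,42.5),A)
for n in ['side','scene']:
    m=cam(n); im=robot.snapshot(n); cv2.imwrite(f'pics/{n}4.png',im[:,:,::-1])
    r,b=blue(im,m); print(n,r[1],[loc([*p/1e3,0])[:2].round(1) for p in b])
E
```

```text
[ 61.41809997 -21.00304632  43.14372679] 0.029770544852705774 [ 3.34065275 -0.14214011] 0.689894477416214
rot units [-0.   -0.02 -0.01] shift AFTER rot [-1.024e+00 -1.000e-03  1.600e-02] shift BEFORE rot [-1.024e+00  1.000e-03  1.400e-02]
side (58.31576156616211, 43.74400329589844) [array([-35.2, -50.3]), array([  8.5, -50.4]), array([8.6, 7.9]), array([-35.1,   8. ])]
scene (59.22660446166992, 89.04386901855469) [array([-37.9, -51. ]), array([ 51.1, -50.5]), array([50.8,  8.7]), array([-38.2,   8.2])]
```

Request:
{"op": "play_rows", "data": {
  "translation": [
    [-0.12,0,0],
    [-0.15,0,0],
    [-0.15,0,0],
    [-0.15,0,0],
    [-0.15,0,0],
    [-0.12,0,0],
    [-0.1,0,0],
    [-0.06,0,0]
  ],
  "twist": [
    [0,0,0],
    [0,0,0],
    [0,0,0],
    [0,0,0],
    [0,0,0],
    [0,0,0],
    [0,0,0],
    [0,0,0]
  ],
  "gripper": [-0.36,-0.36,-0.36,-0.36,-0.36,-0.36,-0.36,-0.36]
}}

```text
time: 11.95
tool_pos: [0.5154, 0.0334, 0.2419]
ee_rot: [-3.142, -0.001, -0.248]
wrist_force: [3.8, -1.4, 2.9]
width: 0.0301
finger_force: 2.4
```

Request:
{"op": "play_rows", "data": {
  "translation": [
    [0,0,0],
    [0,0,0]
  ],
  "twist": [
    [0,0,0],
    [0,0,0]
  ],
  "gripper": [-0.36,-0.36]
}}

```text
time: 12.15
tool_pos: [0.5155, 0.0334, 0.2415]
ee_rot: [-3.142, 0.0, -0.248]
wrist_force: [3.6, -1.3, 3.3]
width: 0.0299
finger_force: 1.8
```

```bash
python3 - <<'E'
from pan import *
o,R,t=state(); print(loc(t),o['width'],RS.T@o['wrist_force'][:2],o['wrist_force'][2])
go(w(18,-21,42.5),A)
for n in ['side','scene']:
    m=cam(n); im=robot.snapshot(n); cv2.imwrite(f'pics/{n}5.png',im[:,:,::-1])
    r,b=blue(im,m); print(n,r[1],[loc([*p/1e3,0])[:2].round(1) for p in b])
E
```

```text
[ 20.7613543  -20.91168546  42.48555344] 0.029910554409409547 [ 3.81455438 -0.35065042] 3.26741017532241
rot units [-0.    0.   -0.01] shift AFTER rot [-0.071  0.002 -0.   ] shift BEFORE rot [-0.071  0.002 -0.   ]
side (57.81644821166992, 35.76546859741211) [array([-75.9, -49.8]), array([-40.2, -49.7]), array([-40.4,   8.1]), array([-76.1,   8. ])]
scene (59.303367614746094, 88.42938232421875) [array([-77.8, -50.2]), array([ 10.6, -50.1]), array([10.5,  9.2]), array([-77.9,   9.1])]
```

Request:
{"op": "play_rows", "data": {
  "translation": [
    [-0.03,0,0],
    [-0.03,0,0],
    [0,0,0],
    [0.2,0,0],
    [0.4,0,0],
    [0,0,-0.6],
    [0,0,-0.6],
    [0,0,0]
  ],
  "twist": [
    [0,0,0],
    [0,0,0],
    [0,0,0],
    [0,0,0],
    [0,0,0],
    [0,0,0],
    [0,0,0],
    [0,0,-1]
  ],
  "gripper": [-0.36,-0.36,-0.36,-0.36,-0.36,-0.36,-0.36,-0.36]
}}

```text
time: 13.05
tool_pos: [0.5369, 0.0281, 0.2914]
ee_rot: [-3.141, -0.0, -0.146]
wrist_force: [-0.1, -0.3, 0.6]
width: 0.0299
finger_force: 0.0
```

Request:
{"op": "play_rows", "data": {
  "translation": [
    [0,0,0],
    [0,0,0],
    [0,0,0],
    [0,0,0],
    [0,0,0],
    [0,0,0],
    [0,0,0],
    [0,0,0]
  ],
  "twist": [
    [0,0,-1],
    [0,0,-1],
    [0,0,-1],
    [0,0,-1],
    [0,0,-1],
    [0,0,-1],
    [0,0,-1],
    [0,0,-1]
  ],
  "gripper": [0.4,0.4,0.4,0.4,0.4,0.4,0.4,0.4]
}}

```text
time: 13.85
tool_pos: [0.5356, 0.0282, 0.2873]
ee_rot: [-3.136, 0.005, 0.656]
wrist_force: [0.3, -0.7, 1.1]
width: 0.0656
finger_force: 0.0
```

Request:
{"op": "play_rows", "data": {
  "translation": [
    [0,0,0],
    [0,0,0],
    [0,0,0],
    [0,0,0],
    [0,0,0],
    [0,0,0],
    [0,0,0],
    [0,0,0]
  ],
  "twist": [
    [0,0,-1],
    [0,0,-1],
    [0,0,-1],
    [0,0,-1],
    [0,0,-1],
    [0,0,-1],
    [0,0,-0.7],
    [0,0,0]
  ],
  "gripper": [0.4,0.4,0.4,0.4,0.4,0.4,0.4,0.4]
}}

```text
time: 14.65
tool_pos: [0.5357, 0.0282, 0.2875]
ee_rot: [-3.135, 0.001, 1.322]
wrist_force: [-1.0, -0.6, 0.7]
width: 0.0659
finger_force: 0.0
```

```bash
python3 - <<'E'
from pan import *
o,R,t=state(); print(loc(t),o['width'],RS.T@o['wrist_force'][:2],o['wrist_force'][2])
go(w(-45,-70,90),A+np.pi/2)
for n in ['side','scene']:
    m=cam(n); im=robot.snapshot(n); cv2.imwrite(f'pics/{n}6.png',im[:,:,::-1])
    r,b=blue(im,m); print(n,r[1],[loc([*p/1e3,0])[:2].round(1) for p in b])
E
```

```text
[ 40.5332268  -21.13437894  88.52770457] 0.06589237760340595 [-0.8715523  -0.79291657] 0.6693239434272205
rot units [-0.06  0.01 -0.02] shift AFTER rot [-1.225 -2.169 -0.037] shift BEFORE rot [-1.23  -2.166 -0.023]
side (59.243865966796875, 89.61856842041016) [array([-78.6, -51.1]), array([ 11.1, -51.4]), array([11.2,  7.9]), array([-78.4,   8.2])]
scene (58.46577453613281, 88.83734893798828) [array([-80.3, -50.1]), array([  8.6, -50.2]), array([8.7, 8.2]), array([-80.2,   8.4])]
```

Request:
{"op": "play_rows", "data": {
  "translation": [
    [-0.3,-0.5,0],
    [-0.4,-0.5,0],
    [-0.3,-0.5,0],
    [-0.22,-0.5,0],
    [0,-0.03,0.3],
    [0,0,0.4],
    [0,0,0.3],
    [0,0,0.14]
  ],
  "twist": [
    [-0.06,0.01,-0.02],
    [0,0,0],
    [0,0,0],
    [0,0,0],
    [0,0,0],
    [0,0,0],
    [0,0,0],
    [0,0,0]
  ],
  "gripper": [0.4,0.4,0.4,0.4,0.4,0.4,0.4,0.4]
}}

```text
time: 15.55
tool_pos: [0.4459, 0.0008, 0.2413]
ee_rot: [3.139, -0.001, 1.324]
wrist_force: [-1.1, -0.0, -0.2]
width: 0.0658
finger_force: 0.0
```

Request:
{"op": "play_rows", "data": {
  "translation": [
    [0,0,0],
    [0,0,0]
  ],
  "twist": [
    [0,0,0],
    [0,0,0]
  ],
  "gripper": [0.4,0.4]
}}

```text
time: 15.75
tool_pos: [0.4465, 0.0006, 0.2435]
ee_rot: [3.136, -0.001, 1.324]
wrist_force: [-0.2, 0.2, -0.6]
width: 0.0655
finger_force: 0.0
```

```bash
python3 - <<'E'
from pan import *
o,R,t=state(); print(loc(t),o['width'],RS.T@o['wrist_force'][:2],o['wrist_force'][2])
go(w(-40,-56,42.8),A+np.pi/2)
E
```

```text
[-36.8506896  -69.35496966  44.46897555] 0.06550653598573095 [-0.19193901  0.13752146] -0.6370235894815586
rot units [ 0.06 -0.01 -0.  ] shift AFTER rot [ 0.339 -0.049  0.042] shift BEFORE rot [ 0.339 -0.049  0.042]
```

Request:
{"op": "play_rows", "data": {
  "translation": [
    [0,0,0.03],
    [0,0,0],
    [0.06,0,0],
    [0.08,0,0],
    [0.08,0,0],
    [0.06,0,0],
    [0.03,0,0],
    [0,0,0]
  ],
  "twist": [
    [0.06,-0.01,0],
    [0,0,0],
    [0,0,0],
    [0,0,0],
    [0,0,0],
    [0,0,0],
    [0,0,0],
    [0,0,0]
  ],
  "gripper": [0.4,0.4,0.4,0.4,0.4,0.4,0.4,0.4]
}}

```text
time: 16.55
tool_pos: [0.449, 0.012, 0.2424]
ee_rot: [3.141, 0.003, 1.324]
wrist_force: [-1.1, -4.9, 1.6]
width: 0.066
finger_force: 2.5
```

Request:
{"op": "play_rows", "data": {
  "translation": [
    [0.03,0,0],
    [0,0,0]
  ],
  "twist": [
    [0,0,0],
    [0,0,0]
  ],
  "gripper": [0.4,0.4]
}}

```text
time: 16.75
tool_pos: [0.4492, 0.0125, 0.2423]
ee_rot: [3.142, 0.005, 1.324]
wrist_force: [-1.9, -7.9, 1.7]
width: 0.0655
finger_force: 3.8
```

```bash
python3 - <<'E'
from pan import *
o,R,t=state(); print(loc(t),o['width'],RS.T@o['wrist_force'][:2],o['wrist_force'][2])
go(w(-40,-56,42.8),A+np.pi/2)
for n in ['side','scene']:
    m=cam(n); im=robot.snapshot(n); cv2.imwrite(f'pics/{n}7.png',im[:,:,::-1])
    r,b=blue(im,m); print(n,r[1],[loc([*p/1e3,0])[:2].round(1) for p in b])
E
```

```text
[-38.31471293 -58.42569224  43.34950203] 0.06550544812475045 [ 0.09683863 -8.09353375] 1.7023462569399406
rot units [ 0.    0.05 -0.  ] shift AFTER rot [ 0.034 -0.042  0.014] shift BEFORE rot [ 0.034 -0.042  0.013]
side (58.24747085571289, 89.15503692626953) [array([-78.3, -50.1]), array([ 10.9, -50.4]), array([11.1,  7.9]), array([-78.1,   8.2])]
scene (58.710044860839844, 87.94054412841797) [array([-80.1, -50.1]), array([  7.8, -50. ]), array([7.7, 8.8]), array([-80.2,   8.6])]
```

Request:
{"op": "play_rows", "data": {
  "translation": [
    [0.03,0,0],
    [0.02,0,0],
    [0,0,0]
  ],
  "twist": [
    [0,0,0],
    [0,0,0],
    [0,0,0]
  ],
  "gripper": [0.4,0.4,0.4]
}}

```text
time: 17.15
tool_pos: [0.4495, 0.0135, 0.2424]
ee_rot: [-3.141, 0.009, 1.324]
wrist_force: [-4.1, -11.9, 2.8]
width: 0.0657
finger_force: 6.0
```

```bash
python3 - <<'E'
from pan import *
o,R,t=state(); print(loc(t),o['width'],RS.T@o['wrist_force'][:2],o['wrist_force'][2],o['ee_rot'])
E
```

```text
[-38.31143971 -58.21243855  43.36818522] 0.06570571279733656 [ -1.1083719  -12.58378336] 2.8178763434129475 [-3.14144941  0.00919598  1.32366985]
```

Request:
{"op": "play_rows", "data": {
  "translation": [
    [-0.1,0,0],
    [-0.3,0,0],
    [0,0,-0.7],
    [0,0,-0.9],
    [0.2,0,-0.9],
    [0.3,0,-0.5],
    [0.3,0,0],
    [0,0,0]
  ],
  "twist": [
    [0,0,0],
    [0,0,0],
    [0,0,0],
    [0,0,0],
    [0,0,0],
    [0,0,0],
    [0,0,0],
    [0,0,0]
  ],
  "gripper": [0.4,0.4,0.4,0.4,0.4,0.4,0.4,0.4]
}}

```text
time: 17.95
tool_pos: [0.4538, 0.0321, 0.3616]
ee_rot: [-3.141, -0.001, 1.326]
wrist_force: [-0.4, 0.2, -0.9]
width: 0.0657
finger_force: 0.0
```

```bash
python3 - <<'E'
from pan import *
import pickle
o,R,t=state(); print(loc(t),o['qvel'].round(3))
out=[]
for n in ['wrist','side']:
    m=cam(n); im=robot.snapshot(n); cv2.imwrite(f'pics/{n}8.png',im[:,:,::-1]); pickle.dump(m,open(f'{n}8.pkl','wb'))
    r,b=blue(im,m); print(n,r[1],[loc([*p/1e3,0])[:2].round(1) for p in b])
    p=proj(n,np.array([w(-120,-85,40),w(-120,60,40),w(90,60,40),w(90,-85,40)])); print(p.round(0))
    x0,y0=p.min(0).astype(int)-3; x1,y1=p.max(0).astype(int)+3
    f=min(600/(y1-y0),390/(x1-x0)); f=4 if n=='wrist' else 4
    out.append(cv2.resize(im[y0:y1,x0:x1],None,fx=f,fy=f,interpolation=cv2.INTER_CUBIC)); print(n,x0,y0,out[-1].shape)
    cv2.imwrite(f'pics/{n}8c.png',out[-1][:,:,::-1])
E
```

```text
[-38.68943276 -37.04467692 162.64170662] [-0.016  0.013  0.043 -0.025  0.007 -0.017]
wrist (58.48748016357422, 89.18084716796875) [array([-80.9, -47.5]), array([  8.3, -47.4]), array([ 8.2, 11.1]), array([-81. ,  10.9])]
[[249. 235.]
 [241. 101.]
 [447. 101.]
 [433. 235.]]
wrist 238 98 (556, 844, 3)
side (58.228946685791016, 89.42292022705078) [array([-78.4, -50.1]), array([ 11.1, -50.2]), array([11.1,  8. ]), array([-78.3,   8.1])]
[[361. 190.]
 [396. 240.]
 [315. 287.]
 [282. 232.]]
side 278 187 (408, 484, 3)
```

```bash
python3 - <<'E'
import cv2
im=cv2.imread('pics/wrist8.png')[95:240,235:335]; cv2.imwrite('pics/w8d.png',cv2.resize(im,None,fx=4,fy=4,interpolation=cv2.INTER_CUBIC))
E
```

```text
(no output)
```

View pics/w8d.png

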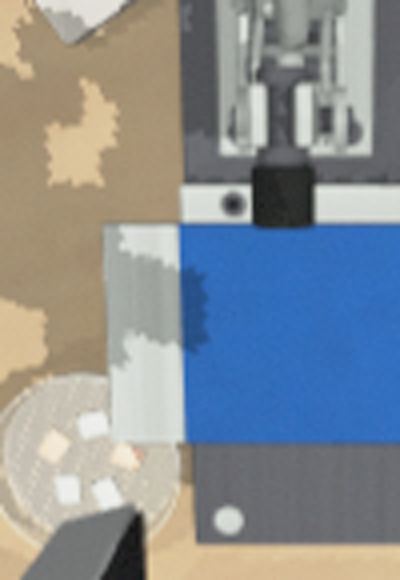

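Crop: the panel touches the fence with no gap. The paint line runs (181,225)-(186,442), and the lip edge runs (181,20)-(183,178) above and (195,446)-(197,540) below. I'll compare them at their proper heights.

```bash
python3 - <<'E'
from pan import *
import pickle
m=pickle.load(open('wrist8.pkl','rb')); g=cv2.imread('pics/wrist8.png').astype(float)
def edge(rows,x0,x1,sgn,ch):
    out=[]
    for v in rows:
        p=sgn(g[v,x0:x1,:]); d=np.abs(np.diff(p)); i=int(d.argmax()); j=slice(max(i-1,0),i+2)
        out.append((x0+.5+(np.arange(len(d))[j]*d[j]).sum()/d[j].sum(),v))
    return np.array(out)
gray=lambda a:a.mean(1); red=lambda a:a[:,2]
for nm,rows,z,f in [('lip top',range(102,138,4),.04,gray),('lip bot',range(208,230,3),.04,gray),('paint',range(156,203,4),.046,red),('fence end',range(143,149,2),.048,gray)]:
    e=edge(rows,276,290,f,0); L=np.array([loc(p) for p in unproj(m,e,z)]); print(nm,L[:,0].round(1),'y',L[[0,-1],1].round(0))
E
```

```text
lip top [-71.  -80.3 -80.4 -80.4 -80.4 -80.4 -80.5 -80.4 -80.1] y [60. 28.]
lip bot [-83.7 -83.6 -84.  -80.5 -80.6 -74.4 -74.5 -80.1] y [-53. -78.]
paint [-81.2 -81.2 -81.2 -81.3 -81.3 -81.3 -81.1 -81.2 -81.2 -81.2 -81.3 -81.3] y [  6. -42.]
fence end [-80.1 -80.  -79.8] y [19. 15.]
```

Request:
{"op": "play_rows", "data": {
  "translation": [
    [0.4,-0.07,0],
    [0.6,-0.07,0],
    [0.6,-0.07,0],
    [0.6,-0.07,0],
    [0.5,0,0.06],
    [0.3,0,0.06],
    [0.18,0,0.05],
    [0,0,0]
  ],
  "twist": [
    [0,0,0],
    [0,0,0],
    [0,0,0],
    [0,0,0],
    [0,0,0],
    [0,0,0],
    [0,0,0],
    [0,0,0]
  ],
  "gripper": [-1,-1,-1,-1,-1,-1,-1,-1]
}}

```text
time: 18.85
tool_pos: [0.474, 0.1574, 0.354]
ee_rot: [-3.139, 0.001, 1.324]
wrist_force: [0.2, -1.1, 0.1]
width: 0.0052
finger_force: 0.0
```

```bash
python3 - <<'E'
from pan import *
o,R,t=state(); print(loc(t),o['width'],o['wrist_force'])
go(w(-50,98.4,155),A+np.pi/2)
im=robot.snapshot('side'); p=proj('side',w(-50,110,100))[0].astype(int)
cv2.imwrite('pics/s9.png',cv2.resize(im[p[1]-75:p[1]+75,p[0]-90:p[0]+90],None,fx=4,fy=4,interpolation=cv2.INTER_CUBIC)[:,:,::-1])
E
```

```text
[-50.13180707  88.91947588 155.03528148] 0.005163642785013858 [ 0.19864875 -1.14091215  0.14812011]
rot units [-0.02  0.01  0.  ] shift AFTER rot [ 0.23  -0.008  0.001] shift BEFORE rot [ 0.23  -0.008  0.001]
```

View pics/s9.png

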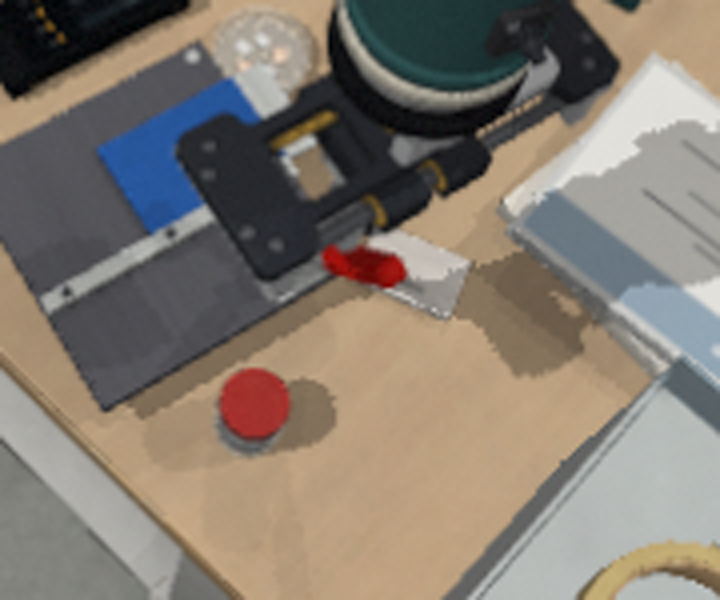

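Side crop: the closed fingers stand just inboard of the upright red handle at about (365,265), with nothing between them.

Request:
{"op": "play_rows", "data": {
  "translation": [
    [0.12,0,0],
    [0.12,0,0],
    [0.16,0,0.09],
    [0.16,0,0.1],
    [0.14,0,0.12],
    [0.14,0,0.12],
    [0,0,0]
  ],
  "twist": [
    [0,0,0],
    [0,0,0],
    [0,0,0],
    [0,0,0],
    [0,0,0],
    [0,0,0],
    [0,0,0]
  ],
  "gripper": [-1,-1,-1,-1,-1,-1,-1]
}}

```text
time: 19.6
tool_pos: [0.4822, 0.1908, 0.337]
ee_rot: [-3.14, -0.0, 1.325]
wrist_force: [-0.1, -0.5, -0.5]
width: 0.0003
finger_force: 0.0
```

```bash
python3 - <<'E'
from pan import *
o,R,t=state(); print(loc(t),RS.T@o['wrist_force'][:2],o['wrist_force'][2])
for n in ['side','scene']:
    robot.snapshot(n)
    print(n,[(round(d['score'],2),loc(d['centre']).round(0)) for d in robot.spot_point('handle_end',n)])
E
```

```text
[-50.20900552 123.58811091 138.04548421] [ 0.02730691 -0.53959816] -0.46991910251789076
side [(0.45, array([-50., 156., 141.]))]
scene [(0.7, array([-49., 155., 144.]))]
```

Request:
{"op": "play_rows", "data": {
  "translation": [
    [0.12,0,0.14],
    [0.12,0,0.14],
    [0.09,0,0.16],
    [0.09,0,0.16],
    [0.06,0,0.17],
    [0.06,0,0.18],
    [0.03,0,0.18],
    [0,0,0]
  ],
  "twist": [
    [0,0,0],
    [0,0,0],
    [0,0,0],
    [0,0,0],
    [0,0,0],
    [0,0,0],
    [0,0,0],
    [0,0,0]
  ],
  "gripper": [-1,-1,-1,-1,-1,-1,-1,-1]
}}

```text
time: 20.6
tool_pos: [0.4875, 0.2121, 0.2916]
ee_rot: [-3.14, 0.001, 1.324]
wrist_force: [0.1, 1.1, 1.0]
width: 0.0005
finger_force: 0.0
```

Request:
{"op": "play_rows", "data": {
  "translation": [
    [0.02,0,0.1],
    [0,0,0.06],
    [0,0,0]
  ],
  "twist": [
    [0,0,0],
    [0,0,0],
    [0,0,0]
  ],
  "gripper": [-1,-1,-1]
}}

```text
time: 20.9
tool_pos: [0.4878, 0.2126, 0.286]
ee_rot: [-3.141, 0.001, 1.324]
wrist_force: [0.4, 0.1, -0.1]
width: 0.0004
finger_force: 0.0
```

```bash
python3 - <<'E'
from pan import *
o,R,t=state(); print(loc(t),RS.T@o['wrist_force'][:2],o['wrist_force'][2])
for n in ['side','scene']:
    robot.snapshot(n)
    print(n,[(round(d['score'],2),loc(d['centre']).round(0)) for d in robot.spot_point('handle_end',n)])
E
```

```text
[-49.89017444 145.98310765  86.99066605] [0.4216387  0.16021489] -0.07614729276374244
side [(0.77, array([-50., 178.,  82.])), (0.63, array([-84., -23.,  43.]))]
scene [(0.73, array([-48., 179.,  83.])), (0.22, array([-79., -16.,  37.]))]
```

Request:
{"op": "play_rows", "data": {
  "translation": [
    [0,0,0.04],
    [0,0,0.04],
    [0,0,0]
  ],
  "twist": [
    [0,0,0],
    [0,0,0],
    [0,0,0]
  ],
  "gripper": [-1,-1,-1]
}}

```text
time: 21.4
tool_pos: [0.4881, 0.2128, 0.2844]
ee_rot: [3.141, -0.0, 1.324]
wrist_force: [-0.4, 0.7, 4.6]
width: 0.0008
finger_force: 2.2
```

Request:
{"op": "play_rows", "data": {
  "translation": [
    [0,0,0.03],
    [0,0,0.03],
    [0,0,0]
  ],
  "twist": [
    [0,0,0],
    [0,0,0],
    [0,0,0]
  ],
  "gripper": [-1,-1,-1]
}}

```text
time: 21.7
tool_pos: [0.488, 0.2128, 0.2843]
ee_rot: [3.14, -0.001, 1.324]
wrist_force: [-5.0, -0.7, 13.3]
width: 0.0006
finger_force: 6.7
```

Request:
{"op": "play_rows", "data": {
  "translation": [
    [0,0,-0.15],
    [0,0,-0.4],
    [0,0,-0.8],
    [-0.3,0,-0.8],
    [-0.6,0,-0.3],
    [-0.8,0,0],
    [-0.8,0,0],
    [-0.8,0,0]
  ],
  "twist": [
    [0,0,0],
    [0,0,0],
    [0,0,0],
    [0,0,0],
    [0,0,0],
    [0,0,0],
    [0,0,0],
    [0,0,0]
  ],
  "gripper": [-1,-1,-1,-1,-1,-1,-1,-1]
}}

```text
time: 22.5
tool_pos: [0.4553, 0.0838, 0.3788]
ee_rot: [3.142, 0.0, 1.324]
wrist_force: [0.8, -0.5, -0.2]
width: 0.0006
finger_force: 0.0
```

Request:
{"op": "play_rows", "data": {
  "translation": [
    [-0.6,0,0],
    [-0.5,0,0],
    [-0.2,0,0],
    [0,0,0],
    [0,0,0]
  ],
  "twist": [
    [0,0,0],
    [0,0,0],
    [0,0,0],
    [0,0,0],
    [0,0,0]
  ],
  "gripper": [-1,-1,-1,-1,-1]
}}

```text
time: 23.0
tool_pos: [0.4432, 0.0348, 0.3789]
ee_rot: [-3.141, -0.0, 1.324]
wrist_force: [0.3, -0.2, -0.8]
width: 0.0004
finger_force: 0.0
```

```bash
python3 - <<'E'
from pan import *
o,R,t=state(); print(loc(t),o['time'])
m=cam('wrist'); im=robot.snapshot('wrist'); cv2.imwrite('pics/w10.png',im[:,:,::-1])
g=im[:,:,::-1].astype(float)
print([(round(d['score'],2),loc(d['centre']).round(0)) for d in robot.spot_point('handle_end','wrist')])
p=proj('wrist',w(-80,-18,46))[0]; print(p)
def edge(f,pts):  # pts: (stage y), z, gradient along image row
    for nm,z,ys,ch in f:
        r=[]
        for y in ys:
            xs=np.arange(-88,-72,.25); q=proj('wrist',np.array([w(x,y,z) for x in xs])).astype('float32')
            v=cv2.remap(g.astype('float32'),q[None,:,0],q[None,:,1],cv2.INTER_LINEAR)[0]
            v=v[:,2] if ch else v.mean(1); d=np.abs(np.diff(cv2.GaussianBlur(v[:,None],(1,7),0)[:,0])); r.append(round(float(xs[d.argmax()]+.125),2))
        print(nm,r)
edge([('paint',46,range(-44,8,6),1),('lip+',40,range(25,70,6),0),('lip-',40,range(-76,-52,4),0)],0)
x,y=p.astype(int); c=im[max(0,y-90):y+60,max(0,x-60):x+140]; cv2.imwrite('pics/w10c.png',cv2.resize(c,None,fx=4,fy=4,interpolation=cv2.INTER_CUBIC)[:,:,::-1])
E
```

```text
[-49.58018853 -37.15587867 179.91701432] 23.0
[]
[292.80257826 175.78694801]
paint [-80.88, -80.88, -80.62, -81.38, -81.38, -81.38, -81.12, -81.12, -81.12]
lip+ [-79.88, -80.88, -80.62, -80.62, -80.62, -80.38, -80.12, -80.12]
lip- [-79.88, -73.88, -80.62, -79.88, -84.12, -84.12]
```

View pics/w10c.png

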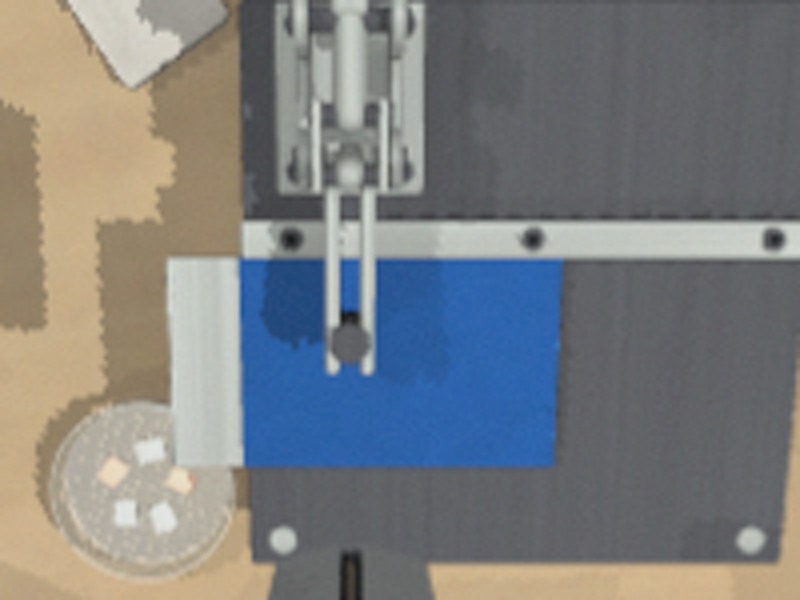

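The panel lies flush against the fence, and the paint line at about (241,258)-(244,466) is level with the lip to within about 0.7 mm. The clamp arm is down with its foot on the panel at (350,343), the dish and plate have not moved, and the gripper is clear.

```bash
python3 -c "
from bench import robot
print(robot.close_job())"
```

```text
the job is handed in; nothing more can be done
None
```

The job is handed in: the panel lies square against the fence, its paint line measured within about 1 mm of the lip, and the clamp handle is pushed down to its end stop with the foot on the panel.

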